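# Refit the pump's gauge head and set its limit sleeve to 6

### The arm

A 6-joint arm with a two-finger parallel gripper is mounted at the origin on the work surface. World frame = base frame: x ahead of the robot, y to its left, z up, the work surface at z = 0. Lengths are in mm, angles in rad, forces in N, time in s.
With the tool pointing down it reaches from about 350 to 775 mm from the base axis. Payload 7.3 kg.
Tool frame: the origin (TCP) lies on the centre line of the jaws, within the pads' length; the fingertips stand 14 mm ahead of it and the grasp point (between the pads) lies 5 mm behind it; z points along the fingers, y is the line along which they close (so a half turn about z gives the same grasp; the last joint's range is limited). The gripper opens to 92 mm and grips with 3 to 60 N. Pads are 19 mm wide; open, the fingers measure 130 mm over their backs; the gripper's body (75 mm by 190 mm) begins 47 mm behind the grasp point.
Start: joints at [1.187, 0.342, 1.524, -0, 1.275, -0.146], TCP at [123.655, 510.248, 240.741] pointing down, gripper open.
Joint ranges: [-2.53, 2.53], [-0.77, 2.02], [0.04, 2.7], [-1, 4.14], [0.28, 2.66], [-3.11, 3.11]. Speed limits (rad/s): [2.57, 2.57, 3.14, 3.14, 3.14, 3.14].

### API

Orientations are given as [roll, pitch, yaw] about the fixed x, y, z axes, in that order (R = Rz(yaw) Ry(pitch) Rx(roll)).
In Python, from plant import get_obs, capture, bot, spot_in, trace, pinpoint gives the robot as it stands.
- The arm moves only by the tool play_rows, never from a script. Its argument "rows" is a list of rows, each a list of 2 entries, a list of its own where there are three numbers: the shift along the world's x, y, z in units of 3 cm (1.0 is 3 cm), then the turn, a rotation vector about the world's x, y, z in units of 8 degrees (1.0 is 8 degrees). A call has 1 to 12 rows; each row shifts and turns the commanded pose from where the row before left it; what a row does not reach is not made up. A row lasts 1/8 s, in which the tool goes at most 62.5 mm and 10.7 degrees, less where a joint would pass 70% of its speed; a pose out of reach is approached as far as the arm can. A call with a number of a shift or a turn outside -1 to 1 is refused whole. A call with a gripper value outside its range is refused whole. "hand" is the opening, from -1 (shut) to 1 (fully open), set as the call begins (left out, the last holds). The fingers move at their own pace and stop on an object; the grip force is fixed at half the most. Time passes only in rows, so rows that do not move let the fingers close. It gives the time, the measured TCP pose, the force, the opening and the grip force at its end, in the units of the state.
- get_obs(): the state, without advancing time (a new reading comes with each control period).
- capture(name): name is "scene" or "top" or "wrist"; returns a dict with "frame" (420x560x3 uint8, red, green, blue), "fov_y" (degrees; the focal length in pixels is half the picture's height over the tangent of half this angle, whatever the lens; pixels are square), "cx", "cy" (the principal point, pixels), "dist" ([k1, k2, p1, p2, k3] as OpenCV has them; the pictures are not rectified), "rvec" (rotation vector, rad) and "tvec" (3), from world to camera coordinates, as OpenCV has them; the wrist camera has in their place "hand_eye" (4x4, takes a point from camera to tool coordinates, whose origin is the TCP and whose axes are the flange's). Camera axes: x right, y down, z forward; pixel columns grow to the right and rows downward; lengths in mm; the calibration is good to about 2 mm. A picture is of the moment at which its call begins: read the wrist's pose just before it. There is no depth.
- bot.close_job(): hands the job in; it is judged then, once.
Trained networks look in the newest picture that a camera, given by its name, has taken for a name from the list of things; names that differ only in an ending like _2 or _b are one class to them, and where a whole thing is asked for, a point or a joint stands for the part that bears it (a point fixed in the world has none). Each returns a list of dicts, best first, with "p" (0 to 1); they miss things now and then, are a little off and sometimes report something else, mostly with a low value. They report only what shows in the picture. A call takes as long as a camera call.
- spot_in(query, camera): "at" ([row, column] in pixels, amid what is visible of it).
- trace(query, camera): "mask" (420x560 bool, what is visible of it) and "at" ([row, column] in pixels, amid what is visible of it).
- pinpoint(query, camera): "at" ([row, column] in pixels: a listed point, or the origin of a listed thing).
The state is a dict: "time": time; "joint_positions": joint angles; "dq": joint speeds; "tau": joint torques, N m; "tool_pos": TCP position; "tcp_rot": TCP orientation; "contact_force": force on the tool from outside, world axes, zero at the start; "moment": the same for the moment, N m; "grip_width": finger opening in mm; "finger_force": force on a finger pad.
Only numpy, scipy, OpenCV 4.12 (cv2) and the standard library are available. Lean on these libraries where they do the work, as an engineer would, in place of code of your own. Each camera call takes 0.05 s, during which the arm holds its last target. There are 200 camera calls.

### The job

First clear the two wood chunks out of the pump foot's saddle into the square steel tin. Then stand the gauge head upright in the saddle, flat down between the cheeks and close up against the back stop with its hose barb pointing out of the open end, and once it stands there turn the scale sleeve to 6 and let go. Leave the saucer, the cone spanner, the parts case and the oil bottle where they are.

Things in the scene. Friction and masses are not known exactly. Their poses are not given: they have to be found in the camera images.
- pump_foot: Aluminium floor-pump foot, fixed on the upturned blue crate (top 100 mm above the table). Base 120 x 84 x 12 mm, origin under its centre. On it a saddle, 10 mm high: cheeks along x, 51 mm apart (y = +-25.5 to +-33.5 mm) from x = -55 to +50, and a back stop at x = +45 to +53; open end to -x. The seat floor is the base's top, 12 mm above the origin. Yaw within +-0.7 rad.
- seat (a point): Point on the seat floor of the saddle where the middle of the gauge head's underside belongs (x, y and z axes as pump_foot). The head touches the back stop when its middle is 1.5 mm farther to +x than this; up to 10 mm short of this point still counts as close up.
- gauge_head: Loose gauge head, about 0.35 kg, upright: bare aluminium block 46 x 46 x 46 mm, origin at the centre of its underside, z up. A brass hose barb (14 mm thick, 28 mm up) sticks out 26 mm from its -x face; a dial (29 mm across, 3 mm thick, 28 mm up) is on its +x face; the +-y faces are plain. The round sleeve is on top; 76 mm high in all. In the saddle its axes lie along pump_foot's.
- barb_tip (a point): Tip of the gauge head's hose barb, 49 mm from the head's axis along the head's -x, 28 mm up.
- scale_sleeve (a joint): Angle (rad) of the sleeve, a knurled black cylinder 34 mm across on top of the gauge head, 46 to 74 mm above its underside; turns about the head's z, growing clockwise seen from above. Nine clicks 30 degrees apart are numbered 1 to 9: value n is at (n-1) x 0.5236, so 6 is at 2.618; end stops just past 1 and 9. Starts at 1 to 3. Takes about 0.05 N m and springs into the nearest click.
- pointer (a point): Outer end of the white pointer line on the sleeve's top, 17 mm from the axis, 74 mm above the head's underside. Nine dark ticks on the block's top mark values 1 to 9: 5 is directly across from the hose barb (along the head's +x), each lower value 30 degrees further anticlockwise seen from above, each higher one 30 degrees further clockwise.
- chip1: Loose wood chunk 30 x 20 x 26 mm high (x, y, z), 15 g, lying in the saddle; origin at the centre of its underside.
- chip2: A second such wood chunk, 30 x 20 x 26 mm, also in the saddle; origin at the centre of its underside.
- bin: Open square steel tin, outside 104 x 104 mm and 46 mm high, walls and floor 3 mm thick, loose, 0.5 kg; origin at the centre of its underside.
- saucer: White ceramic saucer, 120 mm across, 18 mm high; origin at the centre of its underside. Leave alone.
- spanner: Flat steel cone spanner, 154 mm long along its y, 26 mm wide, 5 mm thick; origin at the middle of its underside. Leave alone.
- parts_case: Closed black plastic parts case with a spring clip, 80 x 120 x 37 mm; origin at the centre of its underside. Leave alone.
- oil_bottle: Grey plastic oil bottle, 40 mm across, 85 mm high, standing close by the dial side of the gauge head (axes about 75 mm apart); origin at the centre of its underside. Leave alone.

How it is judged (in metres and radians):
On the way, in this order (a step that is already met when the one before it is completed fails the run):
1. both wood chunks lie in the tin (x of chip1 in the frame of bin between -0.052 and 0.052 m and y of chip1 in the frame of bin between -0.052 and 0.052 m and z of chip1 in the frame of bin between -0.005 and 0.042 m and x of chip2 in the frame of bin between -0.052 and 0.052 m and y of chip2 in the frame of bin between -0.052 and 0.052 m and z of chip2 in the frame of bin between -0.005 and 0.042 m), for 0.2 s.
2. the gauge head stands in the saddle, close up to the back stop, barb out of the open end, the sleeve still at 4 or less, and is let go (x of gauge_head in the frame of seat between -0.01 and 0.005 m and y of gauge_head in the frame of seat between -0.0045 and 0.0045 m and z of gauge_head in the frame of seat between -0.003 and 0.003 m and angle between gauge_head's own z axis and vertical below 0.06 rad and x of barb_tip in the frame of seat below -0.035 m and linear speed of gauge_head below 0.02 m/s and contact force between the fingers and gauge_head below 0.05 N and value of joint scale_sleeve below 1.8326 rad), for 0.2 s.
At the end, for the whole second after the job is handed in: Both chunks are in the tin; the head stands upright (within 0.06 rad) on the seat floor between the cheeks (within 4.5 mm of the middle, no more than 10 mm short of the seat point), barb towards the open end, and the sleeve rests at 6 (2.618 +- 0.15 rad), all at rest and let go (all of step 1 and x of gauge_head in the frame of seat between -0.01 and 0.005 m and y of gauge_head in the frame of seat between -0.0045 and 0.0045 m and z of gauge_head in the frame of seat between -0.003 and 0.003 m and angle between gauge_head's own z axis and vertical below 0.06 rad and x of barb_tip in the frame of seat below -0.035 m and linear speed of gauge_head below 0.02 m/s and value of joint scale_sleeve between 2.46799 and 2.76799 rad and velocity of joint scale_sleeve between -0.05 and 0.05 rad/s); the robot touches nothing.
It fails at once if the saucer is moved more than 25 mm (distance of saucer from where it was at the start of the episode above 0.025 m).
It fails at once if the cone spanner is moved more than 25 mm (distance of spanner from where it was at the start of the episode above 0.025 m).
It fails at once if the parts case is moved more than 25 mm (distance of parts_case from where it was at the start of the episode above 0.025 m).
It fails at once if the oil bottle is moved more than 25 mm (distance of oil_bottle from where it was at the start of the episode above 0.025 m).
It fails at once if the gauge head is tipped over (angle between gauge_head's own z axis and vertical above 0.8 rad).
It also fails if it takes over 72 s, if anything falls off the work surface, if the arm or the gripper's body presses on something with over 40 N, if the wrist force passes 120 N, or if a joint passes its speed limit or range.

## Working session

There is one attempt and no reset: what is moved stays moved. The work goes in short steps, Python scripts to look and compute and a tool call to move; the robot and the scene stay as the last step left them, time stands still between calls to the robot, and variables do not carry over. Pictures are saved under pics/ and viewed, at most 10 in all, crops included, and the job is handed in when it is done.

Besides the shell and the picture viewer there is one more tool, called as name([rows], argument=value, ...), one row to a line, values as JSON. play_rows: Moves the arm, as the interface text tells. Shifts and turns lie within -1 to 1; 1 stands for 3 cm of shift or 8 degrees of turn. Its arguments: {"type":"object","properties":{"rows":{"type":"array"},"hand":{"type":"number"}},"required":["rows"]}

```bash
mkdir -p pics; ls; cat > h.py <<'E'
import numpy as np, cv2
from plant import get_obs, capture, bot, spot_in, trace, pinpoint
from scipy.spatial.transform import Rotation as R
def cam(name):
    o=get_obs(); c=capture(name); f=210/np.tan(np.radians(c['fov_y'])/2)
    K=np.array([[f,0,c['cx']],[0,f,c['cy']],[0,0,1.]]); d=np.array(c['dist'],float)
    if 'rvec' in c and c['rvec'] is not None:
        Rm=cv2.Rodrigues(np.array(c['rvec'],float))[0]; t=np.array(c['tvec'],float).ravel()
    else:
        H=np.array(c['hand_eye'],float); T=np.eye(4); T[:3,:3]=R.from_euler('xyz',o['tcp_rot']).as_matrix(); T[:3,3]=o['tool_pos']
        W=np.linalg.inv(T@H); Rm,t=W[:3,:3],W[:3,3]
    return dict(K=K,d=d,R=Rm,t=t,im=c['frame'])
def ray(c,at):
    p=cv2.undistortPoints(np.array([[[at[1],at[0]]]],float),c['K'],c['d'])[0,0]
    v=c['R'].T@np.array([p[0],p[1],1]); return -c['R'].T@c['t'], v/np.linalg.norm(v)
def onz(c,at,z):
    o,v=ray(c,at); return o+v*(z-o[2])/v[2]
def tri(rs):
    A=np.zeros((3,3));b=np.zeros(3)
    for o,v in rs:
        P=np.eye(3)-np.outer(v,v);A+=P;b+=P@o
    x=np.linalg.solve(A,b); return x, max(np.linalg.norm((np.eye(3)-np.outer(v,v))@(x-o)) for o,v in rs)
def proj(c,X):
    return cv2.projectPoints(np.array(X,float).reshape(-1,1,3),cv2.Rodrigues(c['R'])[0],c['t'],c['K'],c['d'])[0][:,0,::-1]
def save(c,n): cv2.imwrite('pics/'+n,c['im'][:,:,::-1])
E
python3 - <<'E'
from h import *
cs={n:cam(n) for n in('scene','top','wrist')}
cv2.imwrite('pics/a.png',cv2.resize(cs['scene']['im'][:,:,::-1],(800,600)))
cv2.imwrite('pics/b.png',cv2.resize(cs['top']['im'][:,:,::-1],(800,600)))
for q in 'pump_foot seat gauge_head barb_tip pointer chip1 bin saucer spanner parts_case oil_bottle'.split():
    r={}
    for n in cs:
        r[n]=pinpoint(q,n)
        print(q,n,[(np.round(x['at']).tolist(),round(x['p'],2)) for x in r[n][:3]])
    if r['scene'] and r['top']:
        X,e=tri([ray(cs[n],r[n][0]['at']) for n in('scene','top')]); print('   tri',X.round(1),round(e,1))
for n in cs: print(n,(-cs[n]['R'].T@cs[n]['t']).round())
E
```

```text
pics
pump_foot scene [([297.0, 176.0], 0.56)]
pump_foot top [([254.0, 378.0], 0.79)]
pump_foot wrist []
   tri [ 511.9 -211.5  101.9] 4.2
seat scene [([305.0, 179.0], 0.93)]
seat top [([248.0, 386.0], 0.63)]
seat wrist []
   tri [ 528.2 -223.6  108.7] 1.6
gauge_head scene [([220.0, 264.0], 0.8), ([372.0, 276.0], 0.66)]
gauge_head top [([269.0, 283.0], 0.61), ([269.0, 272.0], 0.17)]
gauge_head wrist []
   tri [480.4   8.   93.7] 6.2
barb_tip scene [([207.0, 236.0], 0.6)]
barb_tip top [([279.0, 297.0], 0.82)]
barb_tip wrist []
   tri [454.7 -28.2 139.1] 0.6
pointer scene [([185.0, 261.0], 0.84), ([303.0, 181.0], 0.41)]
pointer top [([270.0, 276.0], 0.65)]
pointer wrist []
   tri [473.4  17.8 176.8] 0.8
chip1 scene [([278.0, 167.0], 0.9), ([302.0, 175.0], 0.79), ([180.0, 350.0], 0.27)]
chip1 top [([269.0, 381.0], 0.58), ([251.0, 385.0], 0.54)]
chip1 wrist []
   tri [ 479.9 -209.   122.3] 1.0
bin scene [([181.0, 351.0], 0.66)]
bin top [([240.0, 186.0], 0.9)]
bin wrist []
   tri [535.8 226.6  91.8] 0.1
saucer scene [([371.0, 277.0], 0.76), ([209.0, 236.0], 0.4), ([219.0, 305.0], 0.25)]
saucer top [([166.0, 370.0], 0.82)]
saucer wrist []
   tri [ 714.5 -188.9  100.3] 0.6
spanner scene [([286.0, 355.0], 0.6)]
spanner top [([164.0, 286.0], 0.69)]
spanner wrist []
   tri [712.7   1.1 111.1] 0.3
parts_case scene [([228.0, 412.0], 0.66)]
parts_case top [([164.0, 204.0], 0.83)]
parts_case wrist []
   tri [710.8 187.9 103.5] 0.9
oil_bottle scene [([218.0, 305.0], 0.81)]
oil_bottle top [([239.0, 255.0], 0.77), ([239.0, 187.0], 0.24)]
oil_bottle wrist []
   tri [541.7  69.1  97.4] 0.7
scene [ 898. -369.  695.]
top [ 457.   -9. 1173.]
wrist [ 45. 528. 384.]
```

View pics/a.png

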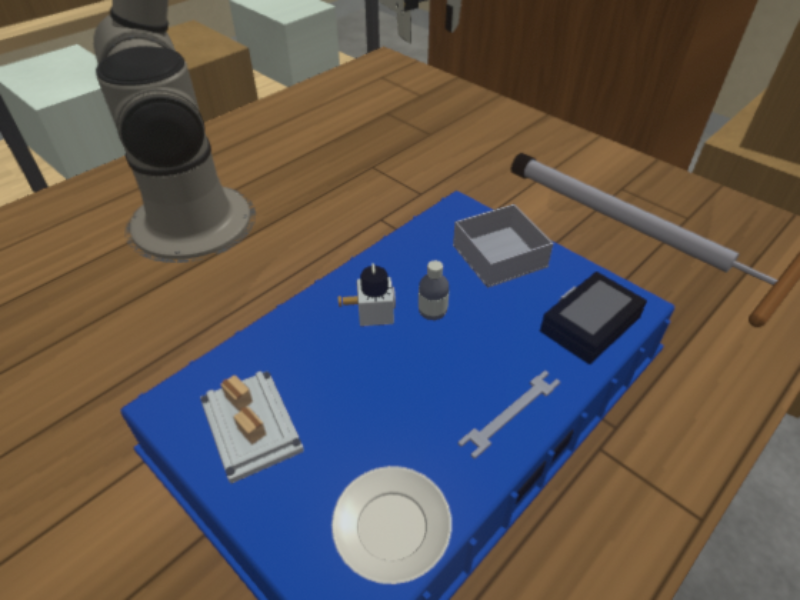

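View pics/b.png

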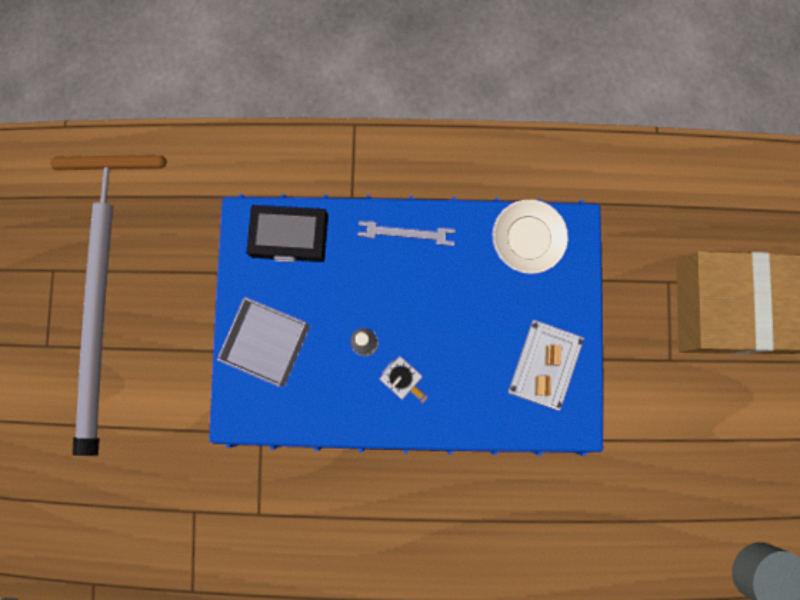

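The scene picture shows the foot at about (250,425) with two chunks, the head at (375,300), the bottle at (433,290), and the tin at (502,245). The top picture shows the foot's yaw at about -0.34, with the back stop at the far end. The barb points towards the robot's right, so the head's yaw is about +0.8.

```bash
python3 - <<'E'
from h import *
o=get_obs(); print({k:np.round(v,3) for k,v in o.items()})
c=capture('wrist'); print(np.round(c['hand_eye'],3), c['fov_y'],c['cx'],c['cy'])
E
```

```text
{'time': np.float64(1.8), 'joint_positions': array([ 1.187,  0.342,  1.524,  0.   ,  1.275, -0.146]), 'dq': array([ 0.001,  0.001, -0.   ,  0.003,  0.001, -0.   ]), 'tau': array([-1.0000e-03, -4.3112e+01, -2.4448e+01,  7.2000e-02,  4.8000e-02,
       -0.0000e+00]), 'tool_pos': array([123.657, 510.248, 240.723]), 'tcp_rot': array([3.142, 0.   , 2.904]), 'contact_force': array([ 0.965,  0.421, -0.138]), 'moment': array([-0.009, -0.041,  0.004]), 'finger_force': np.float64(0.0), 'grip_width': np.float64(91.635)}
[[ 0.00000e+00 -9.55000e-01 -2.98000e-01  8.09140e+01]
 [ 1.00000e+00 -0.00000e+00  1.00000e-03 -9.33000e-01]
 [-1.00000e-03 -2.98000e-01  9.55000e-01 -1.43444e+02]
 [ 0.00000e+00  0.00000e+00  0.00000e+00  1.00000e+00]] 63.48811591316077 278.0958711489169 202.80516074580493
```

play_rows([
  [[1,-1,0.2],[0,0,0]],
  [[1,-1,0.2],[0,0,0]],
  [[1,-1,0.2],[0,0,0]],
  [[1,-1,0.2],[0,0,0]],
  [[1,-1,0.2],[0,0,0]],
  [[1,-1,0.2],[0,0,0]],
  [[1,-1,0.2],[0,0,0]],
  [[1,-1,0.2],[0,0,0]],
  [[1,-1,0.2],[0,0,0]],
  [[1,-1,0.2],[0,0,0]],
  [[1,-1,0],[0,0,-0.4]],
  [[1,-1,0],[0,0,-0.4]],
], hand=1)

```text
time: 3.35
tool_pos: [484.6, 149.1, 300.9]
tcp_rot: [3.141, 0.0, 2.79]
contact_force: [0.1, 0.4, -0.0]
grip_width: 91.9
finger_force: 0.0
```

play_rows([
  [[0,-1,0],[0,0,0]],
  [[0,-1,0],[0,0,0]],
  [[0,-1,0],[0,0,0]],
  [[0,-1,0],[0,0,0]],
  [[0,-1,0],[0,0,0]],
  [[0,-1,0],[0,0,0]],
  [[0,-1,0],[0,0,0]],
  [[0,-1,0],[0,0,0]],
  [[0,-1,0],[0,0,0]],
  [[0.3,-1,0],[0,0,0]],
  [[0,-1,0],[0,0,0]],
  [[0,-1,0],[0,0,0]],
])

```text
time: 4.85
tool_pos: [492.6, -210.7, 300.7]
tcp_rot: [3.141, -0.0, 2.792]
contact_force: [0.9, 0.1, 0.3]
grip_width: 91.8
finger_force: 0.0
```

```bash
python3 - <<'E'
from h import *
o=get_obs(); print(o['tool_pos'].round(1),o['tcp_rot'].round(3),o['time'])
c=cam('wrist'); cv2.imwrite('pics/c.png',cv2.resize(c['im'][:,:,::-1],(800,600)))
for q in('chip1','seat','pump_foot'):
    for r in pinpoint(q,'wrist')[:3]: print(q,r['p'],np.round(r['at']),onz(c,r['at'],112).round(1))
r=trace('pump_foot','wrist')
for t in trace('chip1','wrist'):
    m=t['mask'].astype(np.uint8); print('chip',t['p'],m.sum(),t['at'],onz(c,t['at'],138).round(1))
E
```

```text
[ 492.6 -210.7  300.7] [ 3.141 -0.     2.792] 4.85
chip1 0.93 [167. 276.] [ 478.  -208.9  112. ]
chip1 0.87 [217. 276.] [ 527.5 -227.   112. ]
seat 0.7 [218. 277.] [ 529.  -226.1  112. ]
pump_foot 0.91 [195. 278.] [ 506.2 -216.   112. ]
chip 0.73 758 [167.5, 275.5] [ 473.6 -207.1  138. ]
chip 0.59 756 [219.2, 277.3] [ 521.4 -222.8  138. ]
```

View pics/c.png

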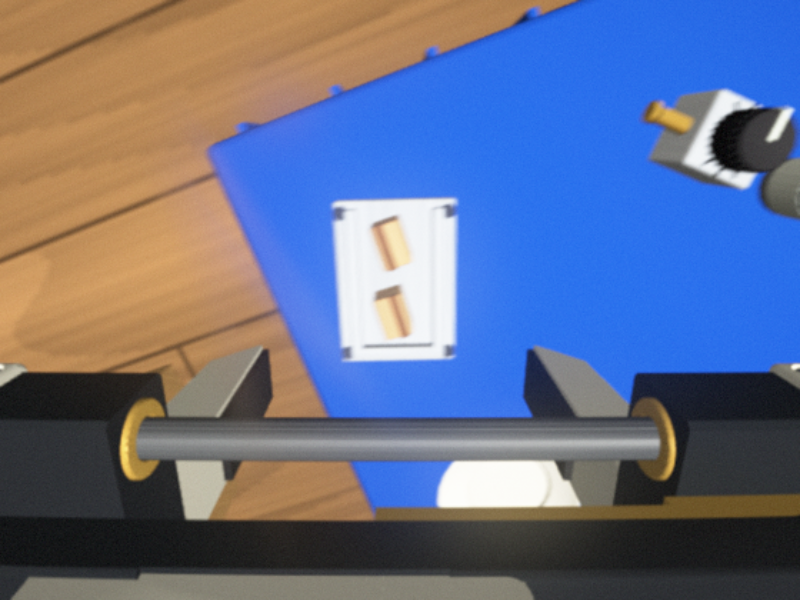

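The picture shows the two chunks at about (391,243) and (393,312), inside the foot, whose outline is (333,200)-(457,360). The foot is well aligned with the tool, and the back stop is at the bottom of the picture. I'll fit box models to the masks next.

```bash
cat >> h.py <<'E'
from scipy.optimize import minimize
def box(x,y,yaw,z0,sx,sy,sz,ox=0,oy=0):
    P=np.array([[a*sx/2+ox,b*sy/2+oy] for a in(-1,1) for b in(-1,1)]); c,s=np.cos(yaw),np.sin(yaw)
    P=P@np.array([[c,s],[-s,c]])+[x,y]
    return np.vstack([np.c_[P,np.full(4,z0)],np.c_[P,np.full(4,z0+sz)]])
def ren(c,X,S=4):
    p=proj(c,X)[:,::-1]; h=cv2.convexHull(np.float32((p+.5)*S-.5)).round().astype(np.int32)
    m=np.zeros((420*S,560*S),np.uint8); cv2.fillConvexPoly(m,h,1); return cv2.resize(m*255,(560,420),interpolation=cv2.INTER_AREA)/255.
def fit(cms,x0,model):
    """cms: list of (cam,mask); model(p)->Nx3 hull points"""
    def f(p):
        l=0
        for c,m in cms:
            r=ren(c,model(p)); l+=1-np.minimum(r,m).sum()/np.maximum(r,m).sum()
        return l/len(cms)
    best=None
    n=len(x0)
    st=np.array([6,6,.25,3][:n])
    S=np.vstack([x0]+[np.array(x0)+st*np.eye(n)[i] for i in range(n)])
    for _ in range(2):
        r=minimize(f,S[0],method='Nelder-Mead',options=dict(initial_simplex=S,maxiter=150,xatol=.02,fatol=1e-5))
        S=np.vstack([r.x]+[r.x-st/2*np.eye(n)[i] for i in range(n)])
    return r.x,r.fun
def blobs(m,mn=80):
    n,l,s,ce=cv2.connectedComponentsWithStats(m.astype(np.uint8)); return [(l==i,ce[i][::-1],s[i][4]) for i in range(1,n) if s[i][4]>mn]
def chipmask(c,roi):
    f=c['im'].astype(int); m=(f[...,0]-f[...,2]>35); k=np.zeros_like(m); r0,r1,c0,c1=roi; k[r0:r1,c0:c1]=1; return m&k
E
python3 - <<'E'
from h import *
c=cam('wrist')
t=trace('pump_foot','wrist')[0]['mask']; t=cv2.morphologyEx(t.astype(np.uint8),cv2.MORPH_CLOSE,np.ones((25,25)))
f=c['im'].astype(int); roi=np.zeros(t.shape,bool); roi[130:262,222:330]=1
m=((f[...,0]>90)&roi); m=cv2.morphologyEx(m.astype(np.uint8),cv2.MORPH_CLOSE,np.ones((15,15)))
print('foot area',t.sum(),m.sum())
for k in(t,m):
    p,e=fit([(c,k)],[506,-216,-.35],lambda p:box(*p[:3],100,120,84,13)); print('foot',p.round(3),round(e,3))
for b,ce,n in blobs(chipmask(c,(145,245,235,312))):
    g=onz(c,ce,125)
    p,e=fit([(c,b)],[g[0],g[1],-.15],lambda p:box(*p[:3],112,30,20,26))
    print('chip',ce.round(),n,p.round(3),round(e,3))
E
```

```text
foot area 9344 10158
foot [ 5.08728e+02 -2.16060e+02 -3.16000e-01] 0.025
foot [ 5.09510e+02 -2.16938e+02 -3.31000e-01] 0.067
chip [170. 274.] 706 [ 4.78033e+02 -2.08174e+02 -5.00000e-02] 0.142
chip [219. 275.] 707 [ 5.24823e+02 -2.24139e+02 -1.18000e-01] 0.134
```

play_rows([
  [[-0.25,0.04,-0.6],[0,0,0.6]],
  [[-0.25,0.04,-0.9],[0,0,0.7]],
  [[0,0,-0.9],[0,0,0.6]],
  [[0,0,-0.9],[0,0,0]],
  [[0,0,-0.9],[0,0,0]],
  [[0,0,-0.7],[0,0,0]],
  [[0,0,-0.52],[0,0,0]],
  [[0,0,0],[0,0,0]],
], hand=0.1)

```text
time: 6.25
tool_pos: [477.6, -206.5, 137.7]
tcp_rot: [3.141, -0.001, 3.058]
contact_force: [-0.1, -0.3, -0.1]
grip_width: 50.3
finger_force: 0.0
```

play_rows([
  [[0,0,0],[0,0,0]],
  [[0,0,0],[0,0,0]],
  [[0,0,0],[0,0,0]],
  [[0,0,0],[0,0,0]],
], hand=-1)

```text
time: 6.75
tool_pos: [477.7, -207.4, 138.4]
tcp_rot: [-3.142, 0.0, 3.057]
contact_force: [-0.7, 0.4, 0.1]
grip_width: 19.7
finger_force: 30.0
```

play_rows([
  [[0,0,0.7],[0,0,0]],
  [[0,0,1],[0,0,0]],
  [[0,0,1],[0,0,0]],
  [[0,1,1],[0,0,0]],
  [[0,1,1],[0,0,0]],
  [[0,1,0.3],[0,0,0]],
  [[0,1,0],[0,0,0]],
  [[0,1,0],[0,0,0]],
  [[0,1,0],[0,0,0]],
  [[0,1,0],[0,0,0]],
  [[0,1,0],[0,0,0]],
  [[0,1,0],[0,0,0]],
])

```text
time: 8.25
tool_pos: [477.5, 63.6, 288.2]
tcp_rot: [3.142, 0.0, 3.057]
contact_force: [0.6, 0.5, -0.6]
grip_width: 19.6
finger_force: 30.0
```

play_rows([
  [[0.4,1,0],[0,0,0]],
  [[0.5,1,0],[0,0,0]],
  [[0.4,1,0],[0,0,0]],
  [[0,1,0],[0,0,0]],
  [[0,1,0],[0,0,0]],
  [[0,0,0],[0,0,0]],
])

```text
time: 9.0
tool_pos: [516.3, 214.2, 287.8]
tcp_rot: [3.141, -0.0, 3.06]
contact_force: [0.6, -0.4, -0.0]
grip_width: 19.6
finger_force: 30.0
```

```bash
python3 - <<'E'
from h import *
o=get_obs(); print(o['tool_pos'].round(1),o['tcp_rot'].round(3),o['time'])
ms=[]
for n in('top','scene','wrist'):
    c=cam(n)
    if n=='wrist': save(c,'d.png')
    for t in trace('bin',n)[:1]:
        m=t['mask'].astype(float); print(n,t['p'],m.sum(),np.round(t['at']))
        p,e=fit([(c,m)],[536,227,-.35],lambda p:box(*p[:3],100,104,104,46)); print(p.round(2),round(e,3))
for t in trace('chip1','wrist'): print('chip',t['p'],t['at'])
E
```

```text
[516.3 214.2 287.8] [ 3.141 -0.     3.06 ] 9.0
top 0.64 319.0 [220. 191.]
[ 5.3686e+02  2.2186e+02 -3.9000e-01] 0.871
scene 0.64 2724.0 [171. 350.]
[ 5.3303e+02  2.2005e+02 -3.7000e-01] 0.023
wrist 0.72 11062.0 [195. 295.]
[ 5.3350e+02  2.2095e+02 -3.7000e-01] 0.2
chip 0.58 [256.3, 279.0]
```

View pics/d.png

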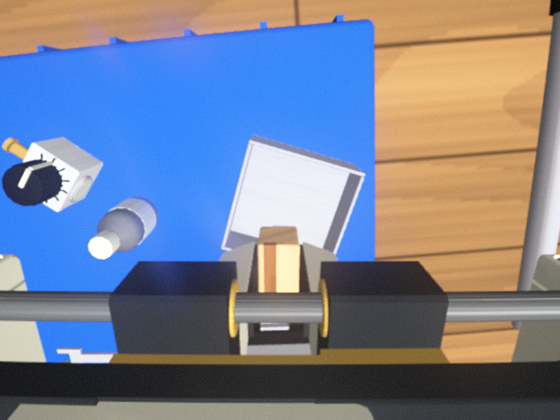

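The picture shows the chunk held at (278,260) with the tin behind it at about (290,195), so it is ready to be lowered in.

play_rows([
  [[-0.08,0.43,-0.6],[0,0,0]],
  [[0,0,-1],[0,0,0]],
  [[0,0,-1],[0,0,0]],
  [[0,0,-1],[0,0,0]],
  [[0,0,-0.7],[0,0,0]],
  [[0,0,-0.3],[0,0,0]],
  [[0,0,0],[0,0,0]],
])

```text
time: 10.22
tool_pos: [514.3, 225.3, 150.1]
tcp_rot: [-3.141, -0.0, 3.057]
contact_force: [-0.2, 0.4, 0.4]
grip_width: 19.9
finger_force: 30.0
```

play_rows([
  [[0,0,0],[0,0,0]],
  [[0,0,0],[0,0,0]],
  [[0,0,0],[0,0,0]],
  [[0,0,0.8],[0,0,0]],
  [[0,0,1],[0,0,0]],
  [[0,0,1],[0,0,0]],
  [[0,-1,1],[0,0,0]],
  [[0,-1,0.8],[0,0,0]],
  [[0,-1,0],[0,0,0]],
  [[0,-1,0],[0,0,0]],
  [[0,-1,0],[0,0,0]],
  [[0,-1,0],[0,0,0]],
], hand=-0.3)

```text
time: 11.72
tool_pos: [514.2, 44.6, 288.5]
tcp_rot: [3.141, 0.001, 3.057]
contact_force: [-0.7, 0.9, 0.0]
grip_width: 32.6
finger_force: 0.0
```

play_rows([
  [[0.35,-1,0],[0,0,-0.25]],
  [[0,-1,0],[0,0,0]],
  [[0,-1,0],[0,0,0]],
  [[0,-1,0],[0,0,0]],
  [[0,-1,0],[0,0,0]],
  [[0,-1,0],[0,0,0]],
  [[0,-1,-0.5],[0,0,0]],
  [[0,-1,-0.5],[0,0,0]],
  [[0,-0.95,-0.5],[0,0,0]],
  [[0,0,-0.5],[0,0,0]],
  [[0,0,0],[0,0,0]],
], hand=0.1)

```text
time: 13.1
tool_pos: [524.1, -222.0, 227.0]
tcp_rot: [3.14, -0.003, 3.022]
contact_force: [0.8, 0.3, 0.7]
grip_width: 50.8
finger_force: 0.0
```

```bash
python3 - <<'E'
from h import *
o=get_obs(); print(o['tool_pos'].round(1),o['tcp_rot'].round(3),o['time'])
c=cam('wrist'); save(c,'e.png')
for t in trace('chip1','wrist'):
    m=t['mask'].astype(float); p,e=fit([(c,m)],[525,-224,-.1],lambda p:box(*p[:3],112,30,20,26)); print('chip',t['p'],m.sum(),p.round(2),round(e,3))
t=trace('pump_foot','wrist')[0]; m=cv2.morphologyEx(t['mask'].astype(np.uint8),cv2.MORPH_CLOSE,np.ones((25,25)))
print(t['p'],fit([(c,m)],[509,-216,-.33],lambda p:box(*p[:3],100,120,84,13)))
E
```

```text
[ 524.1 -222.   227. ] [ 3.140e+00 -3.000e-03  3.022e+00] 13.1
chip 0.88 1300.0 [ 5.2393e+02 -2.2382e+02 -5.0000e-02] 0.051
0.68 (array([ 5.09772438e+02, -2.16933431e+02, -3.28364361e-01]), np.float64(0.10904543989938364))
```

play_rows([
  [[0,-0.03,-0.7],[0,0,0.35]],
  [[0,0,-0.9],[0,0,0]],
  [[0,0,-0.9],[0,0,0]],
  [[0,0,-0.46],[0,0,0]],
  [[0,0,0],[0,0,0]],
])

```text
time: 13.88
tool_pos: [524.8, -223.4, 139.2]
tcp_rot: [3.141, -0.001, 3.072]
contact_force: [0.3, 0.5, -0.0]
grip_width: 50.6
finger_force: 0.0
```

play_rows([
  [[0,0,0],[0,0,0]],
  [[0,0,0],[0,0,0]],
  [[0,0,0],[0,0,0]],
  [[0,0,0.6],[0,0,0]],
  [[0,0,1],[0,0,0]],
  [[0,0,1],[0,0,0]],
  [[0,1,1],[0,0,0]],
  [[0,1,1],[0,0,0]],
  [[0,1,0.4],[0,0,0]],
  [[0,1,0],[0,0,0]],
  [[0,1,0],[0,0,0]],
  [[0,1,0],[0,0,0]],
], hand=-1)

```text
time: 15.38
tool_pos: [524.6, -42.9, 289.7]
tcp_rot: [-3.142, 0.001, 3.071]
contact_force: [0.2, -0.1, -0.7]
grip_width: 19.3
finger_force: 30.0
```

play_rows([
  [[0,1,0],[0,0,0]],
  [[0,1,0],[0,0,0]],
  [[0,1,0],[0,0,0]],
  [[0.3,1,0],[0,0,0]],
  [[0.3,1,0],[0,0,0]],
  [[0.3,1,0],[0,0,0]],
  [[0,1,0],[0,0,0]],
  [[0,1,0],[0,0,0]],
  [[0,0.53,-0.5],[0,0,0]],
  [[0,0,-0.8],[0,0,0]],
  [[0,0,-0.8],[0,0,0]],
  [[0,0,-0.8],[0,0,0]],
])

```text
time: 16.88
tool_pos: [551.4, 211.5, 200.6]
tcp_rot: [-3.141, -0.001, 3.071]
contact_force: [0.7, 0.4, -0.3]
grip_width: 19.4
finger_force: 30.0
```

play_rows([
  [[0,0,-0.8],[0,0,0]],
  [[0,0,-0.7],[0,0,0]],
  [[0,0,-0.25],[0,0,0]],
  [[0,0,0],[0,0,0]],
])

```text
time: 17.38
tool_pos: [551.6, 211.7, 149.4]
tcp_rot: [-3.141, -0.001, 3.071]
contact_force: [0.5, -0.1, 0.6]
grip_width: 19.7
finger_force: 30.0
```

play_rows([
  [[0,0,0],[0,0,0]],
  [[0,0,0],[0,0,0]],
  [[0,0,0],[0,0,0]],
  [[0,0,0.8],[0,0,0]],
  [[0,0,1],[0,0,0]],
  [[0,0,1],[0,0,0]],
  [[0,0,1],[0,0,0]],
  [[-0.7,-0.7,0.8],[0,0,0]],
  [[-0.9,-0.9,0],[0,0,0]],
  [[-0.9,-0.9,0],[0,0,0]],
  [[0,-1,0],[0,0,0]],
  [[0,0,0],[0,0,0]],
], hand=-0.3)

```text
time: 18.88
tool_pos: [476.7, 105.8, 288.4]
tcp_rot: [3.142, 0.001, 3.069]
contact_force: [0.1, 0.5, 0.8]
grip_width: 32.2
finger_force: 0.0
```

```bash
python3 - <<'E'
from h import *
o=get_obs(); print(o['tool_pos'].round(1),o['tcp_rot'].round(3),o['time'])
cs={n:cam(n) for n in('top','scene','wrist')}
cv2.imwrite('pics/f.png',np.hstack([cs['wrist']['im'],cv2.resize(cs['scene']['im'][120:240,220:380],(560,420))])[:,:,::-1][:, :, :])
im=cv2.imread('pics/f.png'); cv2.imwrite('pics/f.png',cv2.resize(im,(800,300)))
for n in cs:
    print(n,'chips',[(np.round(t['at']).tolist(),round(t['p'],2)) for t in spot_in('chip1',n)])
    for q in('gauge_head','barb_tip','pointer'):
        z={'gauge_head':100,'barb_tip':128,'pointer':174}[q]
        print(n,q,[(np.round(t['at']).tolist(),round(t['p'],2),onz(cs[n],t['at'],z).round(1).tolist()) for t in pinpoint(q,n)[:2]])
E
```

```text
[476.7 105.8 288.4] [3.142e+00 1.000e-03 3.069e+00] 18.875
top chips []
top gauge_head [([265.0, 280.0], 0.8, [486.0, 9.5, 100.0])]
top barb_tip [([278.0, 297.0], 0.56, [457.1, -27.7, 128.0])]
top pointer [([270.0, 274.0], 0.57, [473.7, 20.6, 174.0])]
scene chips [([166.0, 343.0], 0.67)]
scene gauge_head [([183.0, 260.0], 0.24, [405.9, 77.5, 100.0])]
scene barb_tip [([211.0, 236.0], 0.6, [451.6, -29.7, 128.0])]
scene pointer [([184.0, 263.0], 0.64, [473.5, 24.3, 174.0])]
wrist chips [([249.0, 387.0], 0.84), ([214.0, 400.0], 0.61)]
wrist gauge_head [([193.0, 183.0], 0.97, [482.4, 9.4, 100.0])]
wrist barb_tip [([172.0, 129.0], 0.92, [451.0, -28.7, 128.0])]
wrist pointer [([204.0, 168.0], 0.92, [471.2, 19.0, 174.0])]
```

View pics/f.png

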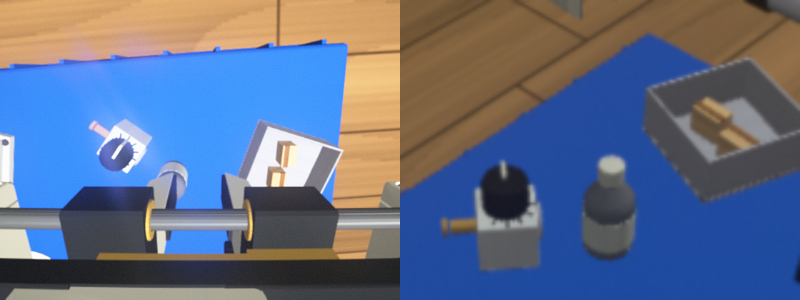

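The left half of the picture shows both chunks inside the tin at about (285,155) and (277,178), with the head at (122,148). The pointer is on 2.

play_rows([
  [[0,-0.46,0],[0,0,0.97]],
  [[0.1,-0.46,0],[0,0,0.97]],
  [[0.1,-0.46,0],[0,0,0.97]],
  [[0,-0.46,0],[0,0,0.97]],
  [[0,-0.46,0],[0,0,0.97]],
  [[0,-0.46,0],[0,0,0.97]],
  [[0,-0.46,0],[0,0,0.97]],
  [[0,0,0],[0,0,0]],
], hand=1)

```text
time: 20.62
tool_pos: [482.7, 9.9, 287.8]
tcp_rot: [3.141, 0.0, -2.266]
contact_force: [-0.6, 0.2, 0.3]
grip_width: 91.9
finger_force: 0.0
```

```bash
python3 - <<'E'
from h import *
o=get_obs(); print(o['tool_pos'].round(1),o['tcp_rot'].round(3),o['time'])
c=cam('wrist'); save(c,'g.png')
q={}
for k,z in(('gauge_head',100),('barb_tip',128),('pointer',174)):
    for t in pinpoint(k,'wrist')[:1]: q[k]=onz(c,t['at'],z); print(k,round(t['p'],2),np.round(t['at']),q[k].round(1))
d=q['gauge_head']-q['barb_tip'];yaw=np.arctan2(d[1],d[0]);print('yaw',yaw,np.hypot(*d[:2]))
# fit of silhouette: block+sleeve+barb hull not convex -> render union
def sil(p):
    B=ren(c,box(*p[:3],100,46,46,46))
    a=np.linspace(0,2*np.pi,24); S=np.vstack([np.c_[p[0]+17*np.cos(a),p[1]+17*np.sin(a),np.full(24,z)] for z in(146,174)])
    T=box(*p[:3],121,26,14,14,-36,0)
    return np.maximum.reduce([B,ren(c,S),ren(c,T)])
for t in trace('gauge_head','wrist')[:1]:
    m=t['mask'].astype(float); print(t['p'],m.sum())
    f=lambda p:1-np.minimum(sil(p),m).sum()/np.maximum(sil(p),m).sum()
    x0=np.array([q['gauge_head'][0],q['gauge_head'][1],yaw]); S=np.vstack([x0,x0+[5,0,0],x0+[0,5,0],x0+[0,0,.15]])
    r=minimize(f,x0,method='Nelder-Mead',options=dict(initial_simplex=S,maxiter=150,fatol=1e-5)); print(r.x.round(3),r.fun)
E
```

```text
[482.7   9.9 287.8] [ 3.141  0.    -2.266] 20.625
gauge_head 0.76 [181. 275.] [484.6   6.7 100. ]
barb_tip 0.87 [135. 279.] [450.7 -28.  128. ]
pointer 0.72 [204. 296.] [471.9  19.  174. ]
yaw 0.7962705504814281 48.44979261313799
0.93 3447.0
[484.631   7.928   0.85 ] 0.05912612945022677
```

View pics/g.png

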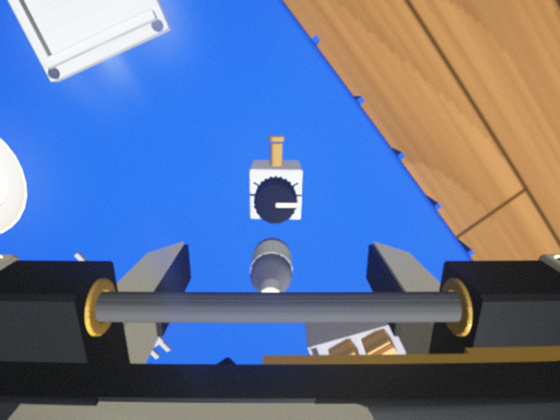

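The picture shows the head at (275,190), square to the jaws, with the barb pointing up the picture at (277,150), the pointer at (286,205) and the bottle at (270,265).

play_rows([
  [[0.06,-0.07,-0.6],[0,0,-0.1]],
  [[0,0,-0.9],[0,0,0]],
  [[0,0,-0.9],[0,0,0]],
  [[0,0,-0.9],[0,0,0]],
  [[0,0,-0.9],[0,0,0]],
  [[0,0,-0.7],[0,0,0]],
  [[0,0,-0.3],[0,0,0]],
  [[0,0,0],[0,0,0]],
])

```text
time: 21.88
tool_pos: [484.5, 8.6, 131.7]
tcp_rot: [3.141, -0.0, -2.278]
contact_force: [-0.8, 0.2, -0.5]
grip_width: 91.7
finger_force: 0.0
```

play_rows([
  [[0,0,0],[0,0,0]],
  [[0,0,0],[0,0,0]],
  [[0,0,0],[0,0,0]],
  [[0,0,0],[0,0,0]],
], hand=-1)

```text
time: 22.38
tool_pos: [484.6, 8.3, 132.1]
tcp_rot: [-3.141, 0.0, -2.278]
contact_force: [-0.6, 0.4, -0.7]
grip_width: 56.2
finger_force: 0.0
```

play_rows([
  [[0,0,0],[0,0,0]],
  [[0,0,0],[0,0,0]],
  [[0,0,0],[0,0,0]],
])

```text
time: 22.75
tool_pos: [484.6, 8.3, 131.9]
tcp_rot: [-3.142, 0.0, -2.278]
contact_force: [-0.3, -0.3, 2.2]
grip_width: 45.7
finger_force: 30.0
```

play_rows([
  [[0,0,0.5],[0,0,0]],
  [[0,0,0.8],[0,0,0]],
  [[0,0,1],[0,0,0]],
  [[0,-0.8,1],[0,0,-0.95]],
  [[0.3,-0.9,0],[0,0,-0.95]],
  [[0.3,-0.9,0],[0,0,-0.95]],
  [[0.3,-0.9,0],[0,0,-0.95]],
  [[0.3,-0.9,0],[0,0,-0.95]],
  [[0.3,-0.9,0],[0,0,-0.95]],
  [[0.4,-0.9,0],[0,0,-0.95]],
  [[0.4,-0.9,0],[0,0,-0.95]],
  [[0.4,-1,0],[0,0,-0.93]],
])

```text
time: 24.25
tool_pos: [565.4, -235.1, 229.7]
tcp_rot: [3.141, -0.002, 2.81]
contact_force: [1.0, -0.6, -3.6]
grip_width: 46.0
finger_force: 30.0
```

play_rows([
  [[0,0,0],[0,0,0]],
  [[0,0,0],[0,0,0]],
])

```text
time: 24.5
tool_pos: [565.0, -234.0, 229.8]
tcp_rot: [3.141, -0.003, 2.815]
contact_force: [-0.3, 0.1, -4.4]
grip_width: 46.1
finger_force: 30.0
```

```bash
python3 - <<'E'
from h import *
o=get_obs(); print(o['tool_pos'].round(1),o['tcp_rot'].round(3),o['time'],o['grip_width'])
c=cam('wrist'); save(c,'i.png')
for k,z in(('seat',112),('pump_foot',100),('gauge_head',198),('barb_tip',226),('pointer',272)):
    for t in pinpoint(k,'wrist')[:1]: print(k,round(t['p'],2),np.round(t['at']),onz(c,t['at'],z).round(1))
t=trace('pump_foot','wrist')[0]; m=cv2.morphologyEx(t['mask'].astype(np.uint8),cv2.MORPH_CLOSE,np.ones((9,9)))
print(t['p'],fit([(c,m)],[509,-216,-.33],lambda p:box(*p[:3],100,120,84,12)))
E
```

```text
[ 565.  -234.   229.8] [ 3.141e+00 -3.000e-03  2.815e+00] 24.5 46.06727352168339
seat 0.94 [156. 277.] [ 529.2 -223.3  112. ]
pump_foot 0.7 [127. 275.] [ 508.6 -218.5  100. ]
gauge_head 0.66 [246. 278.] [ 564.3 -234.7  198. ]
barb_tip 0.88 [172. 281.] [ 518.3 -218.   226. ]
pointer 0.84 [335. 325.] [ 570.3 -219.2  272. ]
0.88 (array([ 5.09456735e+02, -2.16794433e+02, -3.24199636e-01]), np.float64(0.06851508949815655))
```

View pics/i.png

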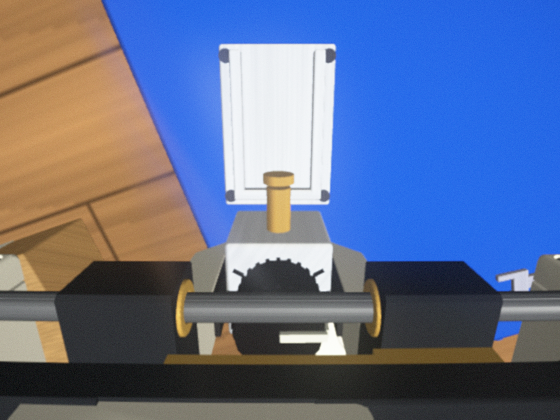

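The picture shows the empty saddle at (220-335, 46-203), aligned with the tool. The held head's barb is at (279,180), so the needed sideways shift is about -1 mm.

play_rows([
  [[-0.5,0.16,0],[0,0,0]],
  [[-0.5,0.16,-0.4],[0,0,0]],
  [[-0.32,0.1,-0.7],[0,0,0]],
  [[0,0,-0.7],[0,0,0]],
  [[0,0,-0.5],[0,0,0]],
  [[0,0,0],[0,0,0]],
  [[0,0,0],[0,0,0]],
])

```text
time: 25.72
tool_pos: [526.5, -222.3, 162.6]
tcp_rot: [-3.141, 0.001, 2.815]
contact_force: [0.6, -0.2, -4.0]
grip_width: 45.7
finger_force: 30.0
```

play_rows([
  [[-0.04,0.03,0],[0,0,0]],
  [[0,0,-0.2],[0,0,0]],
  [[0,0,-0.2],[0,0,0]],
  [[0,0,-0.1],[0,0,0]],
  [[0,0,-0.07],[0,0,0]],
  [[0,0,0],[0,0,0]],
  [[0,0,0],[0,0,0]],
])

```text
time: 26.6
tool_pos: [524.9, -221.2, 144.9]
tcp_rot: [-3.142, 0.0, 2.814]
contact_force: [0.7, 0.1, -3.4]
grip_width: 46.0
finger_force: 30.0
```

```bash
python3 - <<'E'
from h import *
o=get_obs(); print(o['tool_pos'].round(1),o['contact_force'].round(1),o['moment'].round(2))
c=cam('wrist'); save(c,'j.png')
E
```

```text
[ 524.9 -221.2  144.9] [ 0.7  0.1 -3.4] [0.04 0.01 0.01]
```

View pics/j.png

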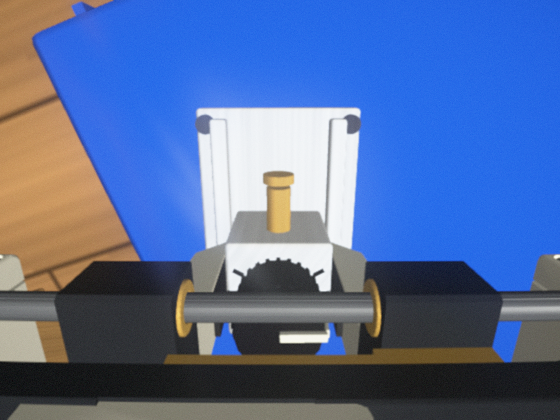

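The head sits between the cheeks at (279,230), centred, with its weight still on the gripper. I'll lower it a little and release.

play_rows([
  [[0,0,-0.03],[0,0,0]],
  [[0,0,-0.02],[0,0,0]],
  [[0,0,0],[0,0,0]],
])

```text
time: 27.02
tool_pos: [524.9, -221.2, 143.9]
tcp_rot: [-3.142, 0.001, 2.814]
contact_force: [-1.4, 1.4, 3.3]
grip_width: 45.8
finger_force: 30.0
```

play_rows([
  [[0,0,0],[0,0,0]],
  [[0,0,0],[0,0,0]],
  [[0,0,0],[0,0,0]],
  [[0,0,0],[0,0,0]],
  [[0,0,0.7],[0,0,0]],
  [[0,0,1],[0,0,0]],
  [[0,0,1],[0,0,0]],
  [[0,0,0.7],[0,0,0]],
  [[0,0,0],[0,0,0]],
  [[0,0,0],[0,0,0]],
], hand=0.6)

```text
time: 28.28
tool_pos: [524.4, -220.9, 244.1]
tcp_rot: [3.141, -0.002, 2.814]
contact_force: [0.5, -1.3, 0.2]
grip_width: 73.1
finger_force: 0.0
```

```bash
python3 - <<'E'
from h import *
o=get_obs(); print(o['tool_pos'].round(1),o['tcp_rot'].round(3),o['time'],o['grip_width'])
for n in('wrist','scene'):
    c=cam(n); save(c,'k%s.png'%n)
    for k,z in(('seat',112),('gauge_head',112),('barb_tip',140),('pointer',186)):
        for t in pinpoint(k,n)[:1]: print(n,k,round(t['p'],2),np.round(t['at']),onz(c,t['at'],z).round(1))
    for t in trace('scale_sleeve',n)[:1]:
        m=t['mask'].astype(np.uint8); print('sleeve',t['p'],m.sum(),onz(c,t['at'],172).round(1))
a=cv2.imread('pics/kwrist.png'); b=cv2.imread('pics/kscene.png')[230:350,100:260]
cv2.imwrite('pics/k.png',np.hstack([cv2.resize(a,(450,338)),cv2.resize(b,(350,263))[:338] if 0 else cv2.copyMakeBorder(cv2.resize(b,(350,262)),0,76,0,0,0)]))
E
```

```text
[ 524.4 -220.9  244.1] [ 3.141e+00 -2.000e-03  2.814e+00] 28.275 73.11360809601378
wrist gauge_head 0.96 [199. 278.] [ 525.8 -222.7  112. ]
wrist barb_tip 0.77 [144. 281.] [ 478.6 -204.   140. ]
wrist pointer 0.74 [232. 304.] [ 530.9 -206.7  186. ]
sleeve 0.89 2512 [ 524.2 -222.7  172. ]
scene seat 0.63 [306. 177.] [ 530.5 -226.3  112. ]
scene gauge_head 0.86 [305. 176.] [ 527.5 -226.4  112. ]
scene barb_tip 0.83 [269. 167.] [ 479.4 -203.4  140. ]
scene pointer 0.87 [270. 180.] [ 530.1 -204.4  186. ]
sleeve 0.64 629 [ 523.6 -222.7  172. ]
```

View pics/k.png

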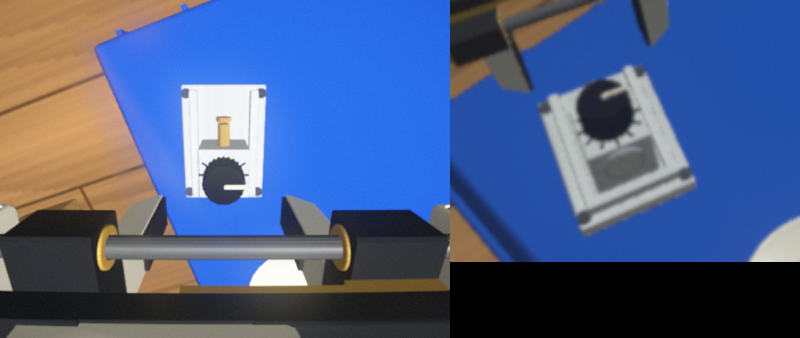

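The picture shows the head upright in the saddle, with the barb (223,130) towards the open end and the pointer still at 2. Next I'll grip the sleeve and turn it 120° clockwise.

play_rows([
  [[0,0,-0.6],[0,0,0]],
  [[0,0,-0.8],[0,0,0]],
  [[0,0,-0.6],[0,0,0]],
  [[0,0,-0.25],[0,0,0]],
  [[0,0,0],[0,0,0]],
  [[0,0,0],[0,0,0]],
])

```text
time: 29.62
tool_pos: [525.2, -221.4, 178.6]
tcp_rot: [-3.141, 0.002, 2.814]
contact_force: [-0.6, -0.0, 0.7]
grip_width: 73.5
finger_force: 0.0
```

play_rows([
  [[0,0,0],[0,0,0]],
  [[0,0,0],[0,0,0]],
  [[0,0,0],[0,0,0]],
  [[0,0,0],[0,0,0]],
  [[0,0,0],[0,0,0]],
], hand=-1)

```text
time: 30.25
tool_pos: [524.8, -221.2, 177.8]
tcp_rot: [3.142, 0.0, 2.814]
contact_force: [-0.7, -0.1, 0.1]
grip_width: 33.2
finger_force: 30.0
```

play_rows([
  [[0,0,0],[0,0,-0.9]],
  [[0,0,0],[0,0,-0.9]],
  [[0,0,0],[0,0,-0.9]],
  [[0,0,0],[0,0,-0.9]],
  [[0,0,0],[0,0,-0.9]],
  [[0,0,0],[0,0,-0.9]],
  [[0,0,0],[0,0,-0.9]],
  [[0,0,0],[0,0,-0.9]],
  [[0,0,0],[0,0,-0.9]],
  [[0,0,0],[0,0,-0.9]],
  [[0,0,0],[0,0,-0.9]],
  [[0,0,0],[0,0,-0.9]],
])

```text
time: 31.75
tool_pos: [525.3, -220.9, 177.8]
tcp_rot: [3.14, -0.001, 1.302]
contact_force: [1.3, 2.0, -0.3]
grip_width: 33.1
finger_force: 30.0
```

play_rows([
  [[0,0,0],[0,0,-0.9]],
  [[0,0,0],[0,0,-0.9]],
  [[0,0,0],[0,0,-0.9]],
  [[0,0,0],[0,0,-0.9]],
  [[0,0,0],[0,0,-0.6]],
  [[0,0,0],[0,0,0]],
  [[0,0,0],[0,0,0]],
])

```text
time: 32.62
tool_pos: [524.7, -221.1, 177.8]
tcp_rot: [-3.142, 0.0, 0.722]
contact_force: [-1.1, 1.5, 0.7]
grip_width: 33.1
finger_force: 30.0
```

Turned by 2.092 rad. Now release, rise and check.

play_rows([
  [[0,0,0],[0,0,0]],
  [[0,0,0],[0,0,0]],
  [[0,0,0],[0,0,0]],
  [[0,0,0.7],[0,0,0]],
  [[0,0,1],[0,0,0]],
  [[0,0,0.8],[0,0,0.9]],
  [[0,0,0],[0,0,0.9]],
  [[0,0,0],[0,0,0.9]],
  [[0,0,0],[0,0,0.9]],
  [[0,0,0],[0,0,0.9]],
  [[0,0,0],[0,0,0.9]],
  [[0,0,0],[0,0,0]],
], hand=0.6)

```text
time: 34.12
tool_pos: [524.7, -221.2, 252.7]
tcp_rot: [3.142, 0.0, 1.473]
contact_force: [1.0, 0.5, -0.8]
grip_width: 73.5
finger_force: 0.0
```

```bash
python3 - <<'E'
from h import *
o=get_obs(); print(o['tool_pos'].round(1),o['tcp_rot'].round(3),o['time'],o['grip_width'])
out=[]
for n in('wrist','scene','top'):
    c=cam(n); q={}
    for k,z in(('seat',112),('gauge_head',112),('barb_tip',140),('pointer',186)):
        for t in pinpoint(k,n)[:1]: q[k]=onz(c,t['at'],z); print(n,k,round(t['p'],2),np.round(t['at']),q[k].round(1))
    for t in trace('scale_sleeve',n)[:1]: print('sleeve',t['p'],onz(c,t['at'],172).round(1))
    X=np.array([525.2,-221.5]); f=-.326
    if 'pointer' in q:
        d=q['pointer'][:2]-X; a=np.arctan2(d[1],d[0])-f; print(n,'value',5-np.degrees((a+np.pi)%(2*np.pi)-np.pi)/30)
    if n=='wrist': w=cv2.resize(c['im'],(450,338))
    if n=='scene': s=cv2.copyMakeBorder(cv2.resize(c['im'][230:350,100:260],(350,262)),0,76,0,0,0)
cv2.imwrite('pics/l.png',np.hstack([w,s])[:,:,::-1])
E
```

```text
[ 524.7 -221.2  252.7] [3.142 0.    1.473] 34.125 73.47459082936555
wrist gauge_head 0.96 [192. 277.] [ 523.8 -220.2  112. ]
wrist barb_tip 0.82 [187. 218.] [ 479.4 -203.7  140. ]
wrist pointer 0.87 [242. 298.] [ 536.6 -235.4  186. ]
sleeve 0.6 [ 522.5 -222.8  172. ]
wrist value 6.065950898548184
scene seat 0.93 [304. 179.] [ 529.5 -221.7  112. ]
scene gauge_head 0.61 [304. 174.] [ 522.9 -227.5  112. ]
scene barb_tip 0.62 [225. 410.] [713.8 156.6 140. ]
scene pointer 0.95 [286. 166.] [ 539.  -235.1  186. ]
sleeve 0.65 [ 528.6 -224.8  172. ]
scene value 5.86679394709458
top seat 0.93 [248. 384.] [ 527.5 -220.1  112. ]
top gauge_head 0.74 [250. 383.] [ 523.  -217.6  112. ]
top barb_tip 0.87 [271. 381.] [ 475.6 -206.3  140. ]
top pointer 0.75 [163. 287.] [697.1  -1.6 186. ]
top value 2.6444597686795928
```

View pics/l.png

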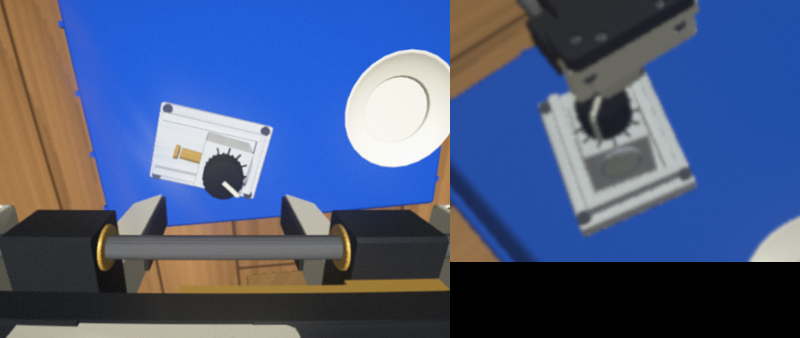

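The picture shows the head seated, with the pointer at 6 (measured 6.07 and 5.87). The head is about 4–6 mm short of the seat point, which is inside the 10 mm allowed, and the gripper is clear of it.

```bash
python3 -c "
from plant import bot
print(bot.close_job())"
```

```text
the job is handed in; nothing more can be done
None
```

I handed the job in with no verdict shown: both chunks are in the tin, the gauge head stands in the saddle about 4–6 mm short of the seat point (10 mm is allowed), the sleeve reads 6, and I saw no sign that the other things had moved.

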